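# Aim the score tablet at the singer's microphone

### The arm

A 7-joint arm with a two-finger parallel gripper is mounted at the origin on the work surface. World frame = base frame: x ahead of the robot, y to its left, z up, the work surface at z = 0. Lengths are in m, angles in rad, forces in N, time in s.
With the tool pointing down it reaches from about 0.4 to 0.85 m from the base axis. Payload 4.5 kg.
Tool frame: the origin (TCP) lies between the finger pads; the fingertips stand 19 mm ahead of it and the grasp point (between the pads) is the TCP; z points along the fingers, y is the direction in which the jaws open and shut (so a half turn about z gives the same grasp; the last joint's range is limited). The gripper opens to 88 mm and grips with 3 to 60 N. Pads are 18 mm wide; open, the fingers measure 123 mm over their backs; the gripper's body (75 mm by 187 mm) begins 45 mm behind the grasp point.
Start: joints at [1.288, 0.689, -0.195, 1.565, 0.157, 0.902, -0.215], TCP at [0.195, -0.594, 0.258] pointing down, gripper open.
Joint ranges: [-3.01, 3.01], [-0.46, 2.08], [-1.47, 1.51], [0.13, 2.56], [-1, 4.14], [0.04, 2.09], [-2.66, 2.66]. Speed limits (rad/s): [2.57, 2.57, 3.14, 3.14, 3.14, 3.14, 3.14].

### API

Orientations are given as a unit quaternion [x, y, z, w].
In Python, from plant import status, snapshot, finish_job, cut_out, tip_of gives the robot as it stands. The module is installed in compiled form; this text tells all that it offers.
- The arm moves only by the tool carry_out, never from a script. Its arguments are lists of equal length, an entry for each row: "linear": the shift along the world's x, y, z in m, a list of three; "roll": the turn about the world's z in rad. A call has 1 to 8 rows; each row is the pose to reach, as a shift and turn from the pose measured when the call began; what a row does not reach only later rows make up. A row lasts 1/12 s, in which the tool goes at most 41.7 mm and 7.16 degrees, less where a joint would pass 70% of its speed; a pose out of reach is approached as far as the arm can. A call with a gripper value outside its range is refused whole. "gripper" is the opening, from 0 (shut) to 1 (fully open), set as the call begins (left out, the last holds). The fingers move at their own pace and stop on an object; "grip_force" is the grip in N (left out, the last holds). Time passes only in rows, so rows that repeat a pose let the fingers close. It gives the time, the measured TCP pose, the force and the opening at its end, in the units of the state.
- status.get_state(): the state, without advancing time (a new reading comes with each control period).
- snapshot(name): name is "side" or "top"; returns a dict with "img" (384x512x3 uint8, red, green, blue), "range_z" (384x512 float32, m along the optical axis (not along the pixel's ray), 0 where there is no reading), "fx", "fy", "cx", "cy" (pixels), "world_from_camera" (4x4, takes a point from camera to world coordinates). Camera axes: x right, y down, z forward; pixel columns grow to the right and rows downward; lengths in m; the calibration is good to about 2 mm. A picture is of the moment at which its call begins.
- finish_job(): hands the job in, once; it reports no verdict.
Trained networks look in a picture, given as the dict that the camera call returned (one of the last four; its "shot" number tells which), for a name from the list of things; names that differ only in an ending like _2 or _b are one class to them, and where a whole thing is asked for, a point or a joint stands for the part that bears it (a point fixed in the world has none). Each returns a list of dicts, best first, with "confidence" (0 to 1); they miss things now and then, are a little off and sometimes report something else, mostly with a low value. They report only what shows in the picture. A call takes as long as a camera call. They do not tell look-alikes from the thing itself.
- cut_out(picture, query): "region" (384x512 bool, what is visible of it) and "pixel" ([column, row] in pixels, amid what is visible of it).
- tip_of(picture, query): "pixel" ([column, row] in pixels: a listed point, or the origin of a listed thing).
The state is a dict: "clock": time; "q": joint angles; "qd": joint speeds; "joint_torque": joint torques, N m; "tool_pos": TCP position; "eef_rot": TCP orientation; "contact_force": force on the tool from outside, world axes, zero at the start; "moment": the same for the moment, N m; "opening": opening from 0.0 (shut) to 1.0 (fully open).
Only numpy, scipy, OpenCV 4.12 (cv2) and the standard library are available. Lean on these libraries where they do the work, as an engineer would, in place of code of your own. Each camera call takes 0.05 s, during which the arm holds its last target.

### The job

Get the score tablet ready for the singer: swivel its stand until the yellow pointer on the yoke points straight at the microphone with the blue windscreen, and raise the tablet until it leans back 30 degrees from upright, its yellow side needle on the red mark of the white side plate. Leave the tablet standing there on its own, and do not shift the microphone or the other things on the desk.

Things in the scene. Friction and masses are not known exactly. Their poses are not given: they have to be found in the camera images.
- pointer (a point): point on the vertical swivel axis of the tablet stand, 28 mm above the desk. x is level, along the yellow pointer arm (16 mm wide, tip 145 mm out), z up, y along the tilt axis. The screen looks along +x. The tilt axis crosses the swivel axis 120 mm above the desk. The aluminium yoke turns with the pointer; it is 236 mm wide and 135 mm high above the desk
- stand: fixed dark round foot of the tablet stand, 170 mm across, 20 mm high; origin under its centre, on the swivel axis; x is its front (swivel 0), turned differently each time
- side_plate (a point): centre of the white plate, 92 mm across, outside the yoke's +y arm, on the tilt axis; it swivels but does not tilt. Black ticks at 0, 60 and 90 degrees of lean, a red mark at 30. A yellow needle beside it turns with the tablet
- swivel (a joint): angle of the yoke, rad, anticlockwise seen from above; 0 where the pointer is along the foot's x axis. Range -1.4 to 1.4, starts within 0.2 of 0. A friction joint of about 0.3 N m; stays where it is left
- tilt (a joint): lean of the tablet back from upright, rad: 0 upright, growing as the top goes back, opposite to the way the pointer points. Range 0 to 1.35, starts between 0.85 and 1.1; 30 degrees is 0.524. A friction joint of about 0.4 N m that stays where it is left
- ball (a point): centre of the orange ball grip, 32 mm across, on a 10 mm thick stem above the middle of the tablet's top edge, 130 mm from the tilt axis. z runs along the stem away from the tablet, y along the tilt axis. Pinched from above, fingers on its +y and -y sides, it pivots between the pads as the tablet tilts. A grey clip, 50 mm wide, below it reaches to 94 mm from the tilt axis
- screen (a point): centre of the tablet's screen side: black slab 190 mm wide (y), 135 mm high (z), 10 mm thick (x), a score on its screen; its top edge is 85 mm and its bottom edge 50 mm from the tilt axis. x points out of the screen, z to the top edge
- mic_foot (a point): microphone to aim at: centre of the top of its round dark foot (100 mm across, 14 mm high), on the axis of its stem; z up. The microphone is loose, 214 mm tall, with a blue windscreen 60 mm across on top. It stands beyond the tablet stand, 0.20 to 0.30 m from the swivel axis, to the left or the right
- metronome_mid (a point): loose white pyramid metronome, 102 mm square at the foot and 175 mm tall; point 85 mm above its underside. It stands beyond the stand, on the side the microphone is not
- pencil_pot_mid (a point): loose white pot with pencils, 80 mm across, 95 mm high, 160 mm with the pencils; point 47 mm above its underside
- songbooks_mid (a point): loose pile of three songbooks, 190 x 140 mm and 44 mm high; point 22 mm above the underside
There are look-alikes about, which are no part of the job. What is shaped like the part that bears mic_foot but green or pink is not meant.

How it is judged:
By the outcome, as a careful person would: the job done as asked, in the order asked, and still so for the second after the job is handed in, with the robot touching nothing.
It also fails if it takes over 35 s, if anything falls off the work surface, if the arm or the gripper's body presses on something with over 40 N, if the wrist force passes 120 N, or if a joint passes its speed limit or range.

## Working session

There is one attempt and no reset: what is moved stays moved. The work goes in short steps, Python scripts to look and compute and a tool call to move; the robot and the scene stay as the last step left them, time stands still between calls to the robot, and variables do not carry over. Pictures are saved under pics/ and viewed, and the job is handed in when it is done.

Besides the shell and the picture viewer there is one more tool, called after ">>>" by a JSON object that holds its "api" and its "payload". carry_out: Moves the arm, as the interface text tells. Its arguments: {"type":"object","properties":{"linear":{"type":"array"},"roll":{"type":"array"},"gripper":{"type":"number"},"grip_force":{"type":"number"}},"required":["linear","roll"]}

```bash
mkdir -p pics; ls; cat > h.py <<'E'
import numpy as np, cv2
from plant import status, snapshot, finish_job, cut_out, tip_of
def save(n,im): cv2.imwrite('pics/'+n+'.png', cv2.cvtColor(im,cv2.COLOR_RGB2BGR))
def cloud(p):
    z=p['range_z']; v,u=np.mgrid[:384,:512]
    P=np.stack([(u-p['cx'])/p['fx']*z,(v-p['cy'])/p['fy']*z,z],-1)
    T=np.array(p['world_from_camera']); W=P@T[:3,:3].T+T[:3,3]; W[z<=0]=np.nan
    return W
def ray(p,px):
    T=np.array(p['world_from_camera']); d=T[:3,:3]@np.array([(px[0]-p['cx'])/p['fx'],(px[1]-p['cy'])/p['fy'],1.]); return T[:3,3],d
def atz(p,px,z):
    o,d=ray(p,px); return o+d*(z-o[2])/d[2]
E
python3 - <<'E'
from h import *
for n in('side','top'):
    p=snapshot(n); save(n+'0',p['img']); W=cloud(p)
    print(n,np.round(p['world_from_camera'],3).tolist(),p['fx'])
    for q in['pointer','stand','side_plate','ball','screen','mic_foot','metronome_mid','pencil_pot_mid','songbooks_mid']:
        for d in tip_of(p,q)[:3]:
            u,v=np.round(d['pixel']).astype(int); print(q,np.round(d['pixel'],1),round(d['confidence'],2),np.round(W[min(v,383),min(u,511)],3))
s=status.get_state();print(s['tool_pos'],s['eef_rot'],s['clock'])
E
```

```text
pics
side [[-0.999, -0.022, 0.028, 0.541], [-0.035, 0.617, -0.787, 1.217], [0.0, -0.787, -0.617, 1.119], [0.0, 0.0, 0.0, 1.0]] 463.98139149315193
pointer [260.8 218.1] 0.98 [0.568 0.121 0.145]
stand [259.2 225.1] 0.85 [0.575 0.126 0.119]
side_plate [254.  223.4] 0.82 [0.591 0.124 0.125]
ball [290.2 184.6] 0.68 [0.477 0.019 0.2  ]
screen [261. 196.] 0.78 [ 0.572 -0.006  0.131]
mic_foot [223.7 296.5] 0.88 [0.67  0.344 0.034]
mic_foot [264.5 274.8] 0.74 [0.555 0.25  0.024]
mic_foot [181.7 236.1] 0.72 [0.836 0.089 0.027]
metronome_mid [229.2 175. ] 0.72 [ 0.696 -0.172  0.094]
pencil_pot_mid [304.1 156.7] 0.83 [ 0.409 -0.33   0.075]
songbooks_mid [337.2 313.9] 0.68 [0.347 0.405 0.046]
songbooks_mid [291.2 183.9] 0.19 [0.474 0.017 0.202]
top [[0.021, -0.997, 0.071, 0.477], [-1.0, -0.02, 0.012, 0.021], [-0.01, -0.072, -0.997, 1.496], [0.0, 0.0, 0.0, 1.0]] 414.1301857814177
pointer [270.3 192. ] 0.73 [ 0.577 -0.007  0.132]
pointer [234.  187.9] 0.51 [0.588 0.113 0.133]
stand [268.5 191.2] 0.9 [0.581 0.    0.125]
ball [266.4 223.2] 0.71 [0.475 0.006 0.21 ]
ball [210.4 159.8] 0.19 [0.697 0.21  0.016]
screen [266.8 194.4] 0.87 [0.57  0.003 0.134]
screen [232.9 190. ] 0.55 [0.582 0.116 0.131]
mic_foot [241.5 123.1] 0.83 [0.834 0.097 0.019]
mic_foot [214.3 158.3] 0.8 [0.702 0.193 0.038]
mic_foot [173.9 163.2] 0.68 [0.684 0.339 0.017]
metronome_mid [328.9 154.1] 0.97 [ 0.702 -0.194  0.169]
pencil_pot_mid [375.1 246.3] 0.68 [ 0.403 -0.38   0.03 ]
songbooks_mid [154.9 253.1] 0.62 [0.363 0.388 0.047]
[ 0.19471191 -0.59392266  0.25776709] [9.87482268e-01 1.57730044e-01 7.18660845e-06 5.67517772e-05] 1.0
```

```bash
python3 - <<'E'
from h import *
import cv2
for n in('side','top'):
    im=cv2.imread(f'pics/{n}0.png'); cv2.imwrite(f'pics/{n}0b.png',cv2.resize(im[90:340,100:420],None,fx=2.4,fy=2.4,interpolation=cv2.INTER_CUBIC))
E
```

```text
(no output)
```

View pics/side0b.png

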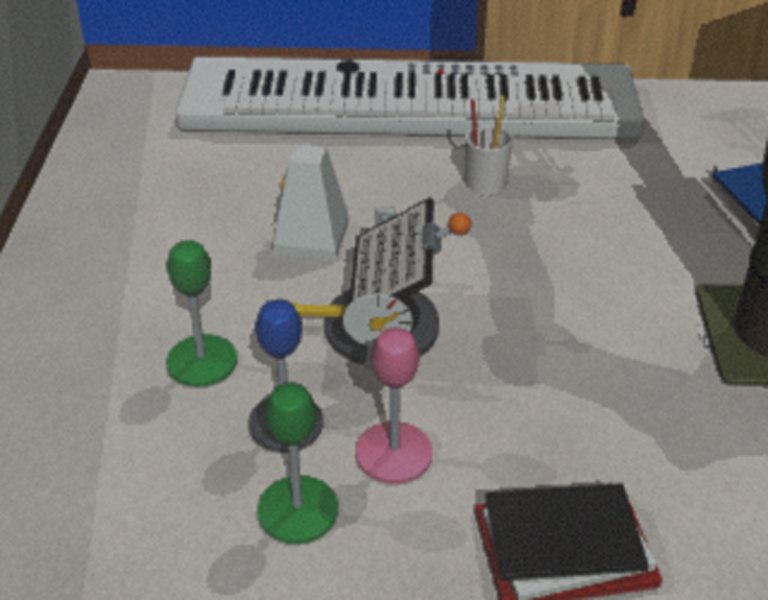

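View pics/top0b.png

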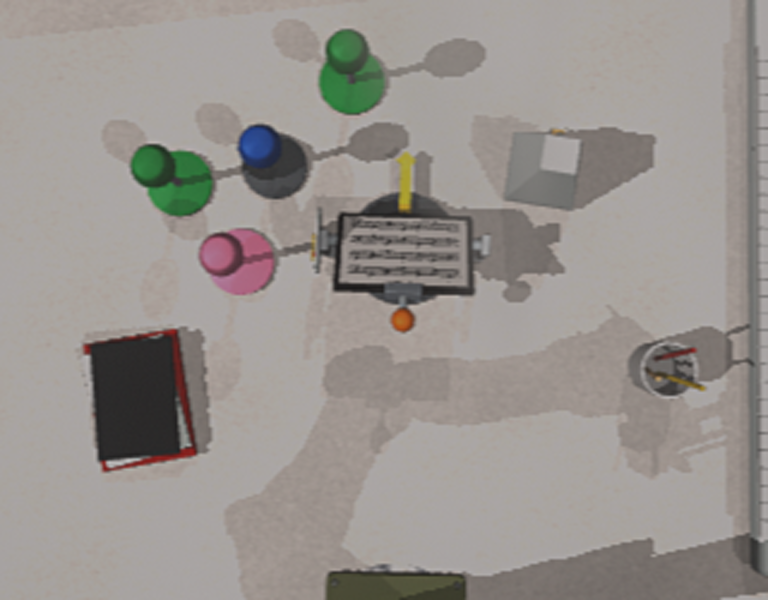

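The mic candidates, by foot in the top view (full-image pixels), are blue/dark foot (214,160), green (246,124), green (175,165) and pink (200,199). Only the one at (214,160) has a blue windscreen on a dark foot. I'll confirm it in a crop and measure.

```bash
python3 - <<'E'
from h import *
from scipy.optimize import least_squares
def circ(P,r):
    return least_squares(lambda c:np.hypot(P[:,0]-c[0],P[:,1]-c[1])-r,P.mean(0)[:2],loss='soft_l1',f_scale=.002).x
for n in('top','side'):
    p=snapshot(n); W=cloud(p); im=p['img']; hsv=cv2.cvtColor(im,cv2.COLOR_RGB2HSV).astype(int); H,S,V=hsv[...,0],hsv[...,1],hsv[...,2]
    save(n+'1crop',cv2.resize(im[110:260,150:350],None,fx=4,fy=4,interpolation=cv2.INTER_CUBIC))
    near=(abs(W[...,0]-.6)<.35)&(abs(W[...,1]-.1)<.35)
    blue=(H>105)&(H<130)&(S>110)&near&(W[...,2]>.1)
    pts=W[blue]; print(n,'blue',blue.sum(),np.nanmean(pts,0).round(4))
    # sphere/ray: 
    v,u=np.nonzero(blue); px=((u.min()+u.max())/2,(v.min()+v.max())/2)
    print('  at z.184',atz(p,px,.184).round(4), atz(p,px,.18).round(4))
    for d in tip_of(p,'mic_foot'): print('  tip',d['pixel'].round(1) if hasattr(d['pixel'],'round') else d['pixel'],atz(p,d['pixel'],.014).round(4),round(d['confidence'],2))
    yel=(H>20)&(H<35)&(S>130)&(V>90)&near
    v,u=np.nonzero(yel&(W[...,2]<.06)); Q=np.array([atz(p,(a,b),.032) for a,b in zip(u,v)])
    if len(Q)>5:
        m=Q.mean(0);_,s,vt=np.linalg.svd((Q-m)[:,:2]); print('  yel',len(Q),m.round(4),'dir',vt[0],np.degrees(np.arctan2(*vt[0][::-1])),'zmed',np.median(W[v,u,2]), 'ends',((Q-m)[:,:2]@vt[0]).min(),((Q-m)[:,:2]@vt[0]).max())
    org=(H>5)&(H<16)&(S>150)&near&(W[...,2]>.15)
    v,u=np.nonzero(org); print('  ball',org.sum(),np.nanmean(W[org],0).round(4),u.mean(),v.mean(),[ray(p,(u.mean(),v.mean()))[i].round(4) for i in (0,1)])
    for d in tip_of(p,'pointer'): print('  ptr',np.round(d['pixel'],1),atz(p,d['pixel'],.028).round(4),round(d['confidence'],2))
    for d in tip_of(p,'stand'): print('  stand',np.round(d['pixel'],1),atz(p,d['pixel'],.0).round(4),round(d['confidence'],2))
    # dark foot of mic: z~.014 low V near
    dk=(V<95)&(S<90)&(abs(W[...,2]-.014)<.012)&near
    c0=np.array([.70,.205])
    k=dk&(np.hypot(W[...,0]-c0[0],W[...,1]-c0[1])<.075)
    v,u=np.nonzero(k);print('  foot n',k.sum(),'u',u.min(),u.max(),'v',v.min(),v.max(), atz(p,((u.min()+u.max())/2,(v.min()+v.max())/2),.01).round(4))
    c0=np.array([.58,.0]); dk=(V<80)&(S<90)&(abs(W[...,2]-.015)<.02)
    k=dk&(np.hypot(W[...,0]-c0[0],W[...,1]-c0[1])<.1)
    v,u=np.nonzero(k);Q=np.array([atz(p,(a,b),.02) for a,b in zip(u,v)]);print('  stand n',k.sum(),Q.min(0).round(3),Q.max(0).round(3))
E
```

```text
top blue 222 [0.6988 0.1946 0.2028]
  at z.184 [0.7013 0.1971 0.184 ] [0.7019 0.1977 0.18  ]
  tip [199.5, 199.8] [0.5529 0.2435 0.014 ] 0.74
  tip [243.5, 125.0] [0.8281 0.0919 0.014 ] 0.69
  tip [210.9, 157.5] [0.7068 0.207  0.014 ] 0.63
  tip [173.0, 164.5] [0.6786 0.3433 0.014 ] 0.6
  yel 103 [ 0.6784 -0.0012  0.032 ] dir [-0.99994799  0.01019916] 179.415621268576 zmed 0.03116777504844559 ends -0.0422995130262589 0.040373346141958893
  ball 63 [0.4768 0.0032 0.2058] 266.77777777777777 222.52380952380952 [array([0.4771, 0.0207, 1.4963]), array([-3.0000e-04, -1.3700e-02, -1.0028e+00])]
  ptr [268.2 192.9] [ 0.5818 -0.0023  0.028 ] 0.84
  stand [268.4 188.4] [ 0.6001 -0.0031  0.    ] 0.87
  stand [267.4 193.9] [5.801e-01 1.000e-04 0.000e+00] 0.36
  foot n 389 u 201 227 v 146 172 [0.7022 0.1961 0.01  ]
  stand n 180 [ 0.5   -0.062  0.02 ] [0.661 0.06  0.02 ]
side blue 325 [0.6993 0.2145 0.1921]
  at z.184 [0.7012 0.2057 0.184 ] [0.7019 0.2014 0.18  ]
  tip [263.0, 274.5] [0.5581 0.2392 0.014 ] 0.91
  tip [180.4, 234.7] [0.8461 0.0699 0.014 ] 0.91
  tip [223.6, 299.4] [0.6723 0.3403 0.014 ] 0.86
  tip [220.6, 260.5] [0.6965 0.1847 0.014 ] 0.65
  yel 89 [0.6705 0.0016 0.032 ] dir [-0.99728818  0.07359544] 175.7794761405431 zmed 0.03148700042081787 ends -0.040295103459042865 0.03290573990515419
  ball 54 [0.4733 0.0115 0.2042] 291.2962962962963 182.62962962962962 [array([0.5406, 1.2172, 1.119 ]), array([-0.0446, -0.7981, -0.6055])]
  ptr [259.9 217.2] [ 0.5758 -0.0144  0.028 ] 0.65
  stand [254.9 223.6] [ 0.5935 -0.0109  0.    ] 0.26
  foot n 206 u 204 234 v 256 285 [0.6979 0.224  0.01  ]
  stand n 450 [ 0.497 -0.059  0.02 ] [0.663 0.103 0.02 ]
```

View pics/top1crop.png

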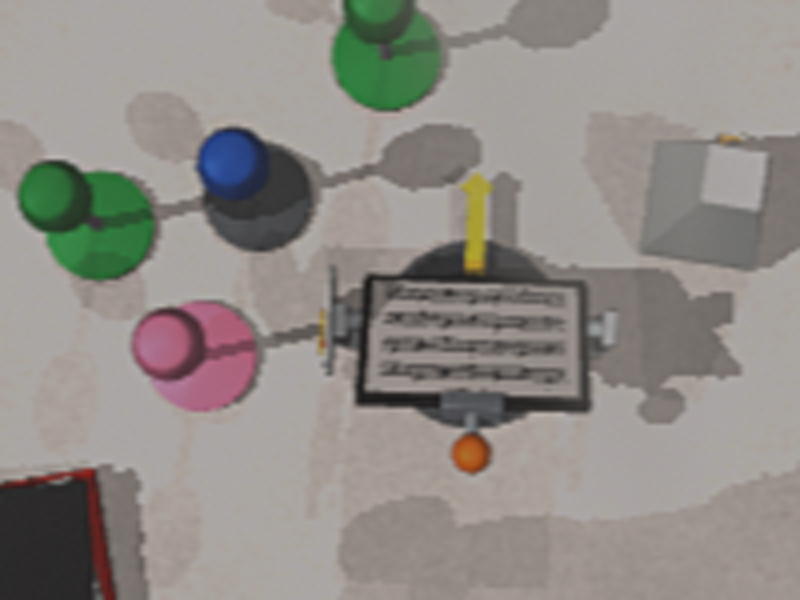

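Crop confirmed: blue windscreen at crop (233,162) on a dark foot at (258,195), axis about (0.701, 0.197). The swivel axis is at about (0.580, 0.000). The pointer yaw is about -0.6° and the bearing to the mic about 58.5°. The ball is at about (0.477, 0.003, 0.20). I'll move above the ball.

>>> {"api": "carry_out", "payload": {"linear": [[0,0,0.03],[0.015,0.03,0.06],[0.03,0.06,0.07],[0.045,0.095,0.07],[0.06,0.13,0.07],[0.075,0.165,0.07],[0.09,0.2,0.07],[0.105,0.235,0.07]], "roll": [0,-0.05,-0.1,-0.15,-0.2,-0.25,-0.3,-0.327], "gripper": 1.0}}

```text
clock: 2.07
tool_pos: [0.3001, -0.3572, 0.328]
eef_rot: [1.0, -0.006, 0.0, 0.0]
contact_force: [0.7, -0.8, -0.1]
opening: 0.998
```

>>> {"api": "carry_out", "payload": {"linear": [[0.015,0.035,0],[0.03,0.07,0],[0.045,0.105,0],[0.06,0.14,0],[0.08,0.175,0],[0.1,0.21,0],[0.12,0.24,0],[0.135,0.27,0]], "roll": [0,0,0,0,0,0,0,0]}}

```text
clock: 2.73
tool_pos: [0.4366, -0.0851, 0.3284]
eef_rot: [1.0, -0.006, 0.001, 0.0]
contact_force: [-0.1, -1.1, 0.4]
opening: 1.001
```

>>> {"api": "carry_out", "payload": {"linear": [[0.015,0.03,0],[0.03,0.06,0],[0.039,0.088,0],[0.039,0.088,-0.03],[0.039,0.088,-0.06],[0.039,0.088,-0.06],[0.039,0.088,-0.06]], "roll": [0,0,0,0,0,0,0]}}

```text
clock: 3.32
tool_pos: [0.4748, 0.0028, 0.2679]
eef_rot: [1.0, -0.006, -0.0, 0.0]
contact_force: [0.6, -0.9, 0.2]
opening: 1.002
```

```bash
python3 - <<'E'
from h import *
for n in('side','top'):
    p=snapshot(n); a,b=((140,230),(210,350)) if n=='side' else ((140,260),(180,340))
    save(n+'2',cv2.resize(p['img'][a[0]:a[1],b[0]:b[1]],None,fx=5,fy=5,interpolation=cv2.INTER_CUBIC))
print(status.get_state()['tool_pos'],status.get_state()['q'])
E
```

```text
[0.47645615 0.00265378 0.26965841] [ 0.02401226  0.48121886 -0.19070289  1.98863021  0.14165678  0.67986749
 -1.83886865]
```

View pics/side2.png

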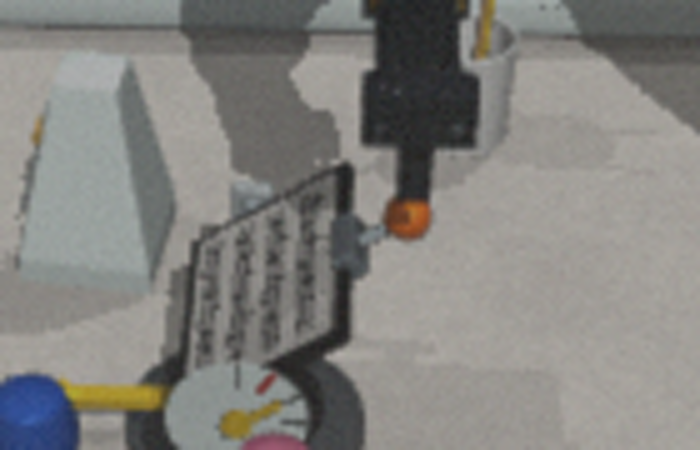

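The side crop shows the fingers just above the orange ball (408,218) and lined up with it. The needle sits past the red mark at about 60°. Next I descend and pinch.

>>> {"api": "carry_out", "payload": {"linear": [[0,0,-0.025],[0,0,-0.05],[0,0,-0.068],[0,0,-0.068],[0,0,-0.068]], "roll": [0,0,0,0,0]}}

```text
clock: 3.83
tool_pos: [0.4771, 0.0024, 0.2026]
eef_rot: [1.0, -0.007, 0.003, 0.0]
contact_force: [0.6, -0.1, 0.6]
opening: 0.999
```

>>> {"api": "carry_out", "payload": {"linear": [[0,0,0],[0,0,0],[0,0,0],[0,0,0],[0,0,0],[0,0,0]], "roll": [0,0,0,0,0,0], "gripper": 0.0, "grip_force": 20}}

```text
clock: 4.33
tool_pos: [0.4772, 0.0024, 0.2029]
eef_rot: [1.0, -0.007, 0.003, 0.0]
contact_force: [0.5, 0.7, 0.5]
opening: 0.568
```

```bash
python3 - <<'E'
from h import *
for n in('side','top'):
    p=snapshot(n); a,b=((140,260),(200,340)) if n=='side' else ((110,230),(190,330))
    save(n+'3',cv2.resize(p['img'][a[0]:a[1],b[0]:b[1]],None,fx=5,fy=5,interpolation=cv2.INTER_CUBIC))
s=status.get_state();print(s['tool_pos'],s['contact_force'],s['opening'])
E
```

```text
[0.47707415 0.00234745 0.20270432] [-0.46889054 -0.55884872  0.18275847] 0.4785893492610637
```

View pics/side3.png

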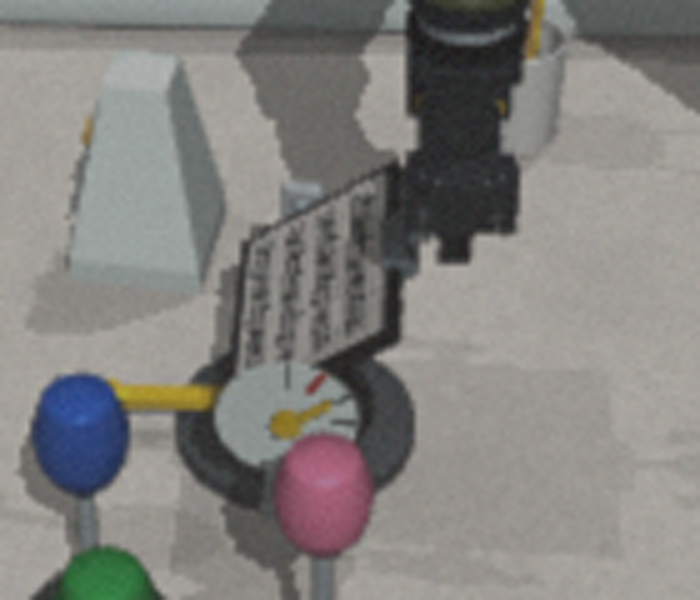

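Fingers are still closing around the ball, with the opening at 0.48.

>>> {"api": "carry_out", "payload": {"linear": [[0,0,0],[0,0,0],[0,0,0],[0,0,0],[0,0,0],[0,0,0]], "roll": [0,0,0,0,0,0]}}

```text
clock: 4.93
tool_pos: [0.4769, 0.0019, 0.2027]
eef_rot: [1.0, -0.007, 0.002, 0.001]
contact_force: [-0.5, -2.8, 0.5]
opening: 0.352
```

>>> {"api": "carry_out", "payload": {"linear": [[0.0002,-0.0081,0],[0.001,-0.0161,0],[0.0025,-0.024,0],[0.0045,-0.0318,0],[0.0073,-0.0394,0],[0.0105,-0.0468,0],[0.0144,-0.0538,0],[0.0188,-0.0605,0]], "roll": [0.0785,0.157,0.2356,0.3142,0.3927,0.4712,0.5498,0.6283]}}

```text
clock: 5.6
tool_pos: [0.4945, -0.0588, 0.2026]
eef_rot: [0.953, 0.304, 0.001, -0.001]
contact_force: [-3.0, -1.0, 2.3]
opening: 0.348
```

```bash
cat > m.py <<'E'
from h import *
def meas(tag):
    p=snapshot('top'); W=cloud(p); im=p['img']; hsv=cv2.cvtColor(im,cv2.COLOR_RGB2HSV).astype(int); H,S,V=hsv[...,0],hsv[...,1],hsv[...,2]
    save('top'+tag,cv2.resize(im[90:270,150:350],None,fx=4,fy=3.3,interpolation=cv2.INTER_CUBIC) if 0 else cv2.resize(im[110:260,150:350],None,fx=4,fy=4,interpolation=cv2.INTER_CUBIC))
    yel=((H>20)&(H<35)&(S>130)&(V>80)&(abs(W[...,2]-.03)<.02)&(np.hypot(W[...,0]-.58,W[...,1])<.18)).astype(np.uint8)
    n,l,st,_=cv2.connectedComponentsWithStats(yel); k=1+np.argmax(st[1:,4]); v,u=np.nonzero(l==k)
    Q=np.array([atz(p,(a,b),.032) for a,b in zip(u,v)])[:,:2]
    m=Q.mean(0);d=np.linalg.svd(Q-m)[2][0]; d*=np.sign(d@(m-[.58,0])); c=np.array([.58,0.]); nrm=np.array([-d[1],d[0]])
    t=(Q-m)@d
    print('pointer n',len(Q),'mean',m.round(4),'yaw fit',np.degrees(np.arctan2(d[1],d[0])).round(2),'yaw via axis',np.degrees(np.arctan2(*(m-c)[::-1])).round(2),'tip dist',((Q-c)@d).max().round(4),'line offset from axis',((m-c)@nrm).round(4))
    mic=np.array([.701,.197]); 
    blue=(H>105)&(H<130)&(S>110)&(W[...,2]>.1); v,u=np.nonzero(blue&(np.hypot(W[...,0]-.7,W[...,1]-.2)<.06)); print('mic',atz(p,((u.min()+u.max())/2,(v.min()+v.max())/2),.184).round(4))
    for q in (c,m): print('bearing to mic',np.degrees(np.arctan2(*(mic-q)[::-1])).round(2))
    s=status.get_state();print(s['tool_pos'],s['contact_force'],s['opening'],s['clock'])
    ps=snapshot('side'); save('side'+tag,cv2.resize(ps['img'][140:290,170:340],None,fx=4.5,fy=4,interpolation=cv2.INTER_CUBIC)); return p,ps
E
python3 -c "
from m import *
meas('4')"
```

```text
pointer n 112 mean [0.6611 0.0527] yaw fit 33.75 yaw via axis 32.99 tip dist 0.1428 line offset from axis -0.0013
mic [0.7013 0.1971 0.184 ]
bearing to mic 58.44
bearing to mic 74.56
[ 0.49559349 -0.06040667  0.20255481] [-3.07354385 -2.34186788  5.00258003] 0.35001371374133083 5.65
```

View pics/top4.png

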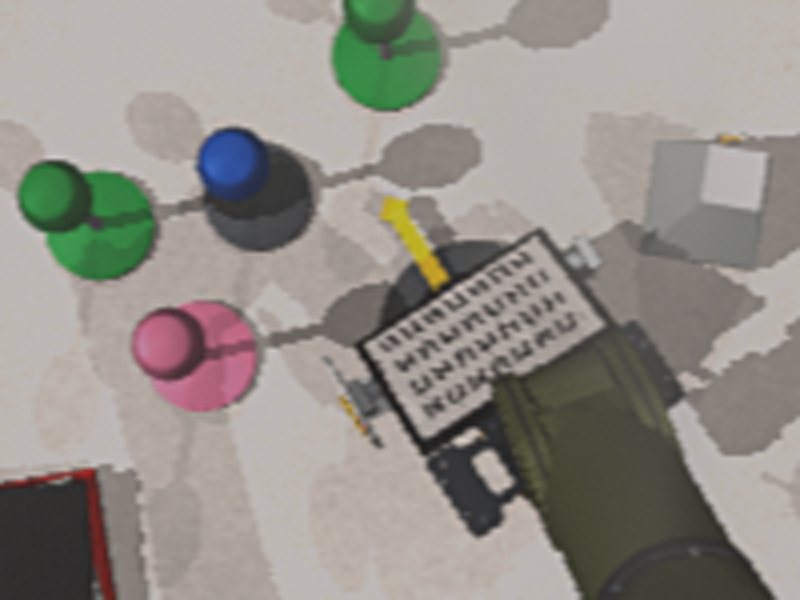

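>>> {"api": "carry_out", "payload": {"linear": [[0.0056,-0.0071,0],[0.0118,-0.0137,0],[0.0185,-0.0198,0],[0.0258,-0.0252,0],[0.0334,-0.03,0],[0.0334,-0.03,0],[0.0334,-0.03,0]], "roll": [0.087,0.175,0.262,0.349,0.436,0.436,0.436]}}

```text
clock: 6.28
tool_pos: [0.5284, -0.0909, 0.2025]
eef_rot: [0.866, 0.499, 0.001, -0.0]
contact_force: [-1.6, -4.9, 2.7]
opening: 0.347
```

```bash
python3 -c "
from m import *
meas('5')"
```

```text
pointer n 119 mean [0.6302 0.0816] yaw fit 59.72 yaw via axis 58.37 tip dist 0.1415 line offset from axis -0.0022
mic [0.7013 0.1971 0.184 ]
bearing to mic 58.44
bearing to mic 58.49
[ 0.52830027 -0.09080691  0.20252095] [-2.3787753  -5.52308292  2.16307465] 0.34614166669336366 6.3333
```

View pics/top5.png

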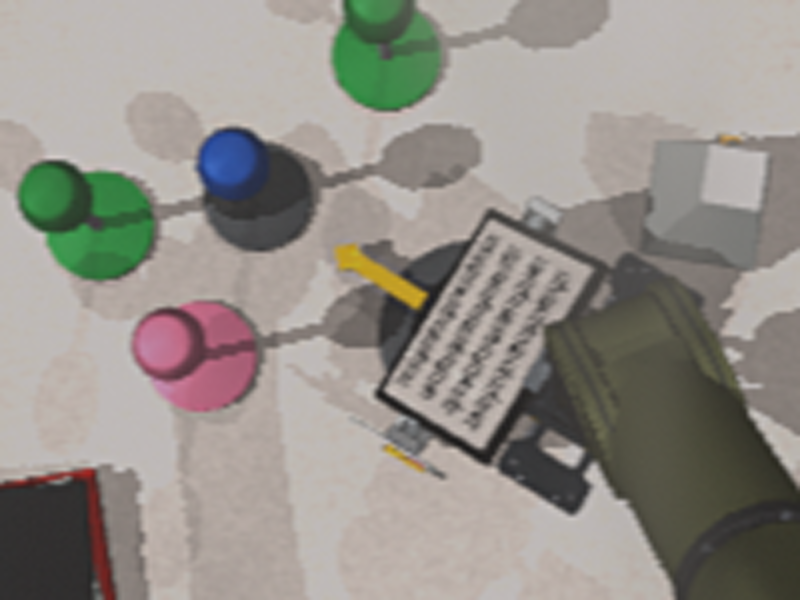

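View pics/side5.png

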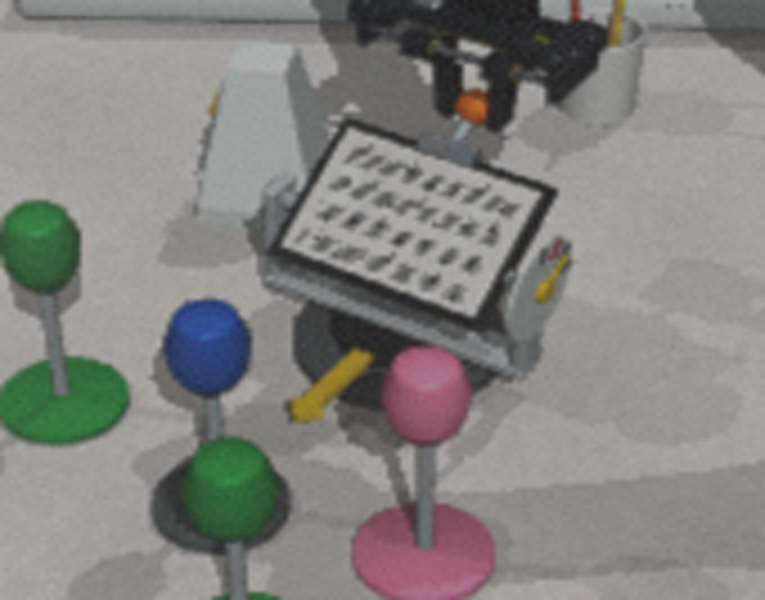

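Swivel is now within about 1° of the mic bearing: pointer tip at crop (345,258) on a line to the dark foot. Next I raise the tablet along its arc, in the plane of the pointer.

>>> {"api": "carry_out", "payload": {"linear": [[0.0029,0.0048,0.0072],[0.006,0.01,0.0139],[0.0094,0.0156,0.0202],[0.013,0.0216,0.026],[0.0167,0.0279,0.0314],[0.0197,0.0327,0.035],[0.0197,0.0327,0.035],[0.0197,0.0327,0.035]], "roll": [0,0,0,0,0,0,0,0]}}

```text
clock: 7.05
tool_pos: [0.5485, -0.0558, 0.2391]
eef_rot: [0.866, 0.5, 0.002, -0.0]
contact_force: [-4.5, -0.9, 7.0]
opening: 0.351
```

```bash
cat >> m.py <<'E'
def lean(ps,yaw=59.):
    # needle/plate: project pixels to plate plane, angle in it
    W=cloud(ps); im=ps['img']; hsv=cv2.cvtColor(im,cv2.COLOR_RGB2HSV).astype(int); H,S,V=hsv[...,0],hsv[...,1],hsv[...,2]
    save('plate',cv2.resize(im[180:230,265:315],None,fx=12,fy=12,interpolation=cv2.INTER_CUBIC))
    a=np.radians(yaw); n=np.array([-np.sin(a),np.cos(a),0]); x=np.array([np.cos(a),np.sin(a),0])
    ax=np.array([.581,0,.12])
    for nm,k in (('needle',(H>18)&(H<35)&(S>110)),('red',((H<6)|(H>172))&(S>110))):
        k=k&(abs(W[...,2]-.14)<.06)&(abs((W-ax)@n-.125)<.04)&(abs((W-ax)@x)<.06); v,u=np.nonzero(k)
        R=[]
        for p_,q_ in zip(u,v):
            o,d=ray(ps,(p_,q_)); t=((ax+.125*n-o)@n)/(d@n); R.append(o+d*t-ax)
        R=np.array(R); xx,zz=-R@x,R[:,2]; m=np.array([xx.mean(),zz.mean()])
        print(nm,len(R),'mean back,up',m.round(4),'angle from origin',np.degrees(np.arctan2(*m)).round(1)); 
        if len(R)>3: d=np.linalg.svd(np.c_[xx,zz]-m)[2][0]; d*=np.sign(d[1]); print('  dir',np.degrees(np.arctan2(*d)).round(1))
    # screen plane
    r=cut_out(ps,'screen')
    if r:
        m=cv2.erode(r[0]['region'].astype(np.uint8),np.ones((5,5)))>0; P=W[m]; P=P[~np.isnan(P[:,0])]; 
        for _ in range(4):
            c=P.mean(0); nn=np.linalg.svd(P-c,full_matrices=False)[2][2]; nn*=np.sign(nn[2]); e=(P-c)@nn; P=P[abs(e)<max(.004,2*e.std()*.8)]
        print('screen n',len(P),'normal',nn.round(3),'lean',np.degrees(np.arcsin(nn[2])).round(2),'yaw',np.degrees(np.arctan2(nn[1],nn[0])).round(2))
E
python3 -c "
from m import *
p,ps=meas('6'); lean(ps); print(tip_of(ps,'side_plate')[:2])"
```

```text
pointer n 122 mean [0.6308 0.0807] yaw fit 59.68 yaw via axis 57.8 tip dist 0.1415 line offset from axis -0.0031
mic [0.7013 0.1971 0.184 ]
bearing to mic 58.44
bearing to mic 58.89
[ 0.54845809 -0.05585803  0.23906247] [-4.91276866 -0.69353939  7.80837838] 0.34448423695194347 7.1
needle 26 mean back,up [0.0062 0.0064] angle from origin 44.1
  dir 36.4
red 1 mean back,up [0.0143 0.0361] angle from origin 21.6
screen n 1295 normal [0.44  0.74  0.509] lean 30.59 yaw 59.26
[{'pixel': [288.3, 212.2], 'confidence': 0.71}]
```

View pics/side6.png

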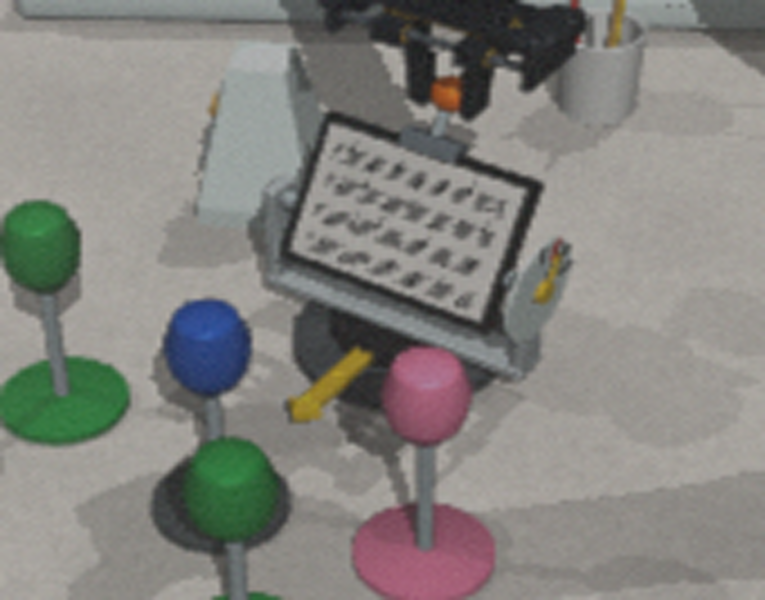

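View pics/plate.png

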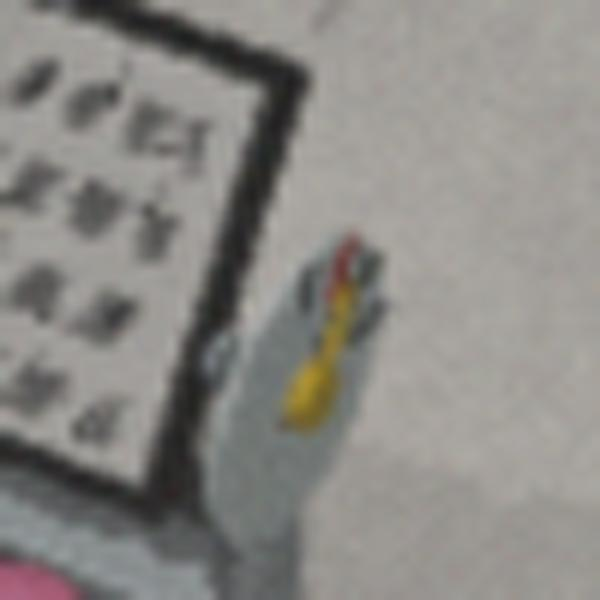

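Screen plane lean is 30.6° and yaw 59.3°. In the plate crop the needle tip (345,290) meets the red mark. I'll release and back off upwards.

>>> {"api": "carry_out", "payload": {"linear": [[0,0,0],[0,0,0],[0,0,0],[0,0,0],[0,0,0],[0,0,0],[0,0,0],[0,0,0]], "roll": [0,0,0,0,0,0,0,0], "gripper": 1.0}}

```text
clock: 7.92
tool_pos: [0.5485, -0.0558, 0.239]
eef_rot: [0.866, 0.5, 0.002, -0.0]
contact_force: [-0.5, 1.0, 0.5]
opening: 0.932
```

>>> {"api": "carry_out", "payload": {"linear": [[0,0,0.02],[0,0,0.05],[0,0,0.08],[-0.01,-0.03,0.1],[-0.025,-0.065,0.1],[-0.04,-0.1,0.1],[-0.055,-0.135,0.1],[-0.07,-0.17,0.1]], "roll": [0,0,0,0,0,0,0,0]}}

```text
clock: 8.58
tool_pos: [0.4776, -0.2274, 0.3392]
eef_rot: [0.866, 0.5, 0.002, -0.0]
contact_force: [-0.9, -0.0, 0.6]
opening: 1.003
```

>>> {"api": "carry_out", "payload": {"linear": [[-0.01,-0.035,0],[-0.03,-0.07,0],[-0.045,-0.105,0],[-0.06,-0.14,0],[-0.08,-0.17,0],[-0.08,-0.17,0]], "roll": [0,0,0,0,0,0]}}

```text
clock: 9.08
tool_pos: [0.3914, -0.4057, 0.3381]
eef_rot: [0.869, 0.494, -0.001, 0.001]
contact_force: [-0.5, -0.5, -1.2]
opening: 1.004
```

```bash
python3 - <<'E'
from m import *
p,ps=meas('7'); print('side');lean(ps); print('top'); 
try: lean(p)
except Exception as e: print(e)
lean(ps)
from scipy.optimize import least_squares
# subpixel circle edges in top view by radial gradient
g=cv2.GaussianBlur(cv2.cvtColor(p['img'],cv2.COLOR_RGB2GRAY).astype(np.float32),(0,0),.8)
T=np.linalg.inv(np.array(p['world_from_camera']))
def proj(X): c=T[:3,:3]@X+T[:3,3]; return c[0]/c[2]*p['fx']+p['cx'],c[1]/c[2]*p['fy']+p['cy']
for nm,c,r,z in(('mic',(.701,.197),.05,.012),('stand',(.58,0.),.085,.02)):
    c=np.array(c)
    for it in range(3):
        E=[]
        for th in np.arange(0,2*np.pi,.05):
            rr=np.arange(r-.012,r+.012,.0005); d=np.array([np.cos(th),np.sin(th)])
            uv=np.array([proj(np.array([*(c+d*q),z])) for q in rr],np.float32); s=cv2.remap(g,uv[None,:,0],uv[None,:,1],cv2.INTER_LINEAR)[0]
            gr=np.gradient(s); k=gr.argmax()
            if gr[k]>1.5 and 3<k<len(rr)-4: E.append(c+d*rr[k])
        E=np.array(E); f=least_squares(lambda x:np.hypot(*(E-x[:2]).T)-x[2],[*c,r],loss='soft_l1',f_scale=.001); c=f.x[:2]
    print(nm,len(E),f.x.round(4))
E
```

```text
pointer n 119 mean [0.6307 0.0809] yaw fit 59.38 yaw via axis 57.9 tip dist 0.1415 line offset from axis -0.0025
mic [0.7013 0.1971 0.184 ]
bearing to mic 58.44
bearing to mic 58.82
[ 0.3941049  -0.40167861  0.33840994] [ 0.03141286  0.17223223 -0.33897492] 1.0010716226855034 9.1333
side
needle 25 mean back,up [0.0058 0.0056] angle from origin 46.4
  dir 40.7Traceback (most recent call last):
  File "<stdin>", line 2, in <module>
  File "m.py", line 27, in lean
    R=np.array(R); xx,zz=-R@x,R[:,2]; m=np.array([xx.mean(),zz.mean()])
                         ~~^~
ValueError: matmul: Input operand 1 has a mismatch in its core dimension 0, with gufunc signature (n?,k),(k,m?)->(n?,m?) (size 3 is different from 0)
```

View pics/top7.png

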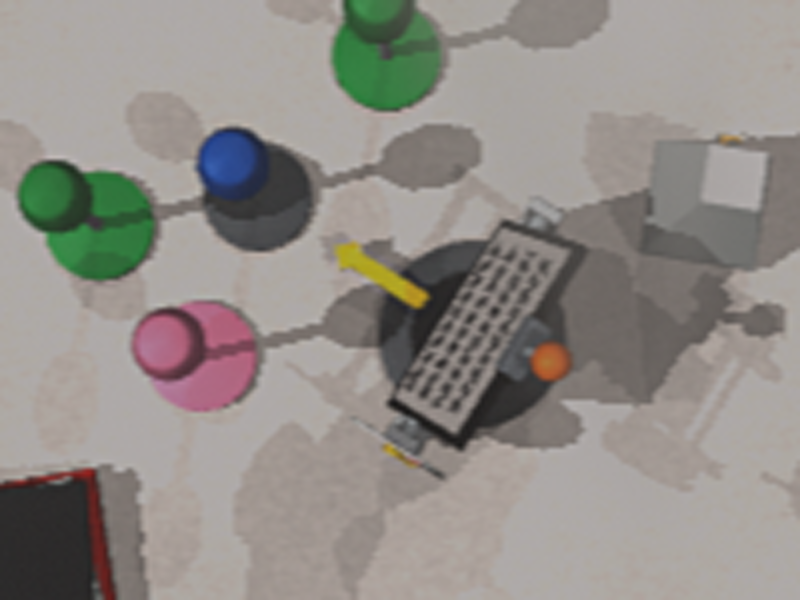

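View pics/plate.png

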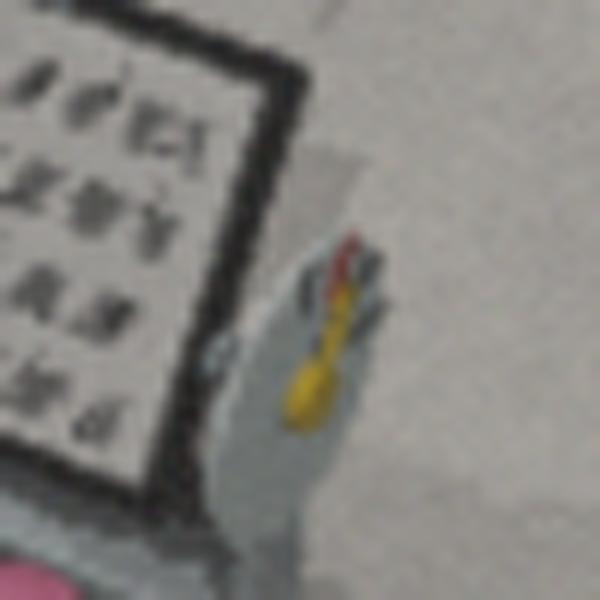

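```bash
cat > f.py <<'E'
from h import *
from scipy.optimize import least_squares
def plane(ps):
    W=cloud(ps); r=cut_out(ps,'screen')
    if not r: return print('no screen')
    m=cv2.erode(r[0]['region'].astype(np.uint8),np.ones((5,5)))>0; P=W[m]; P=P[~np.isnan(P[:,0])]
    for _ in range(4):
        c=P.mean(0); nn=np.linalg.svd(P-c,full_matrices=False)[2][2]; nn*=np.sign(nn[2]); e=(P-c)@nn; P=P[abs(e)<max(.004,1.6*e.std())]
    print('screen n',len(P),'lean',np.degrees(np.arcsin(nn[2])).round(2),'yaw',np.degrees(np.arctan2(nn[1],nn[0])).round(2))
def circles(p):
    g=cv2.GaussianBlur(cv2.cvtColor(p['img'],cv2.COLOR_RGB2GRAY).astype(np.float32),(0,0),.8)
    T=np.linalg.inv(np.array(p['world_from_camera'])); out={}
    def proj(X): c=T[:3,:3]@X+T[:3,3]; return c[0]/c[2]*p['fx']+p['cx'],c[1]/c[2]*p['fy']+p['cy']
    for nm,c,r,z in(('mic',(.701,.197),.05,.014),('stand',(.58,0.),.085,.02)):
        c=np.array(c)
        for it in range(4):
            E=[]
            for th in np.arange(0,2*np.pi,.05):
                rr=np.arange(r-.010,r+.010,.0005); d=np.array([np.cos(th),np.sin(th)])
                uv=np.array([proj(np.array([*(c+d*q),z])) for q in rr],np.float32); s=cv2.remap(g,uv[None,:,0],uv[None,:,1],cv2.INTER_LINEAR)[0]
                gr=np.gradient(s); k=gr.argmax()
                if gr[k]>1.5 and 3<k<len(rr)-4: E.append(c+d*rr[k])
            E=np.array(E); f=least_squares(lambda x:np.hypot(*(E-x).T)-r,c,loss='soft_l1',f_scale=.001); c=f.x
        out[nm]=c; print(nm,len(E),c.round(4), 'rms',np.sqrt(np.median(f.fun**2)).round(4))
    return out
E
python3 - <<'E'
from f import *
for i in range(2):
    plane(snapshot('side')); p=snapshot('top'); plane(p); o=circles(p)
    d=o['mic']-o['stand']; print('bearing',np.degrees(np.arctan2(d[1],d[0])).round(2),np.hypot(*d).round(3))
    hsv=cv2.cvtColor(p['img'],cv2.COLOR_RGB2HSV).astype(int); W=cloud(p)
    k=(hsv[...,0]>5)&(hsv[...,0]<16)&(hsv[...,1]>150)&(W[...,2]>.15)&(np.hypot(W[...,0]-.55,W[...,1]+.06)<.08); v,u=np.nonzero(k)
    b=atz(p,(u.mean(),v.mean()),.2326); q=o['stand']-b[:2]; print('ball',b.round(4),'yaw',np.degrees(np.arctan2(q[1],q[0])).round(2),'lean',np.degrees(np.arcsin(np.hypot(*q)/.13)).round(2))
E
```

```text
screen n 1274 lean 30.7 yaw 58.96
screen n 873 lean 30.78 yaw 58.97
mic 103 [0.7024 0.1947] rms 0.0009
stand 88 [5.807e-01 2.000e-04] rms 0.0014
bearing 57.96 0.229
ball [ 0.5463 -0.0566  0.2326] yaw 58.81 lean 30.71
screen n 1231 lean 30.91 yaw 58.89
screen n 973 lean 31.22 yaw 58.9
mic 104 [0.7024 0.1948] rms 0.001
stand 91 [5.803e-01 4.000e-04] rms 0.0014
bearing 57.88 0.229
ball [ 0.5463 -0.0566  0.2326] yaw 59.16 lean 30.69
```

```bash
python3 -c "
from h import *
print(status.get_state()['clock'],np.round(status.get_state()['tool_pos'],3)); print(finish_job())"
```

```text
9.5833 [ 0.398 -0.396  0.339]
the job is handed in; nothing more can be done
None
```

The tablet stand now points at the blue microphone and the tablet leans back about 30°. It stands there on its own with the robot clear of everything. I pinched the orange ball, swivelled the yoke about 59° first, then raised the tablet along its arc, released and backed away. The job was handed in at 9.6 s.

**Pointer:** Its yaw is about 58.9° from the screen plane and the ball, with 57.9–59.4° from the yellow arm itself. The bearing to the microphone came out at 57.9–58.4°. That leaves it within about 1°.

**Lean:** It measures 30.7–31.2° from both cameras, and the needle tip is at the red mark. Reading the needle's angle directly from the pixels gave 36–41°. I set that aside because it rested on only about 25 pixels seen nearly edge-on.

**Other things on the desk:** The microphone's measured position did not change, and I saw no shift in the other objects in the top view. I did not measure the metronome, pot or books again. No contact outside the ball was noticed.

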